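# Clamp the bottle with the treadle

## Robot

A 7-joint arm with a two-finger parallel gripper is mounted at the origin on a cart in front of the work surface, level with it; the furniture and walls round the work are solid. World frame = base frame: x ahead of the robot, y to its left, z up, the work surface at z = 0. Lengths are in mm, angles in rad, forces in N, time in s.
With the tool pointing down it reaches from about 425 to 950 mm from the base axis. Payload 4.7 kg.
Tool frame: the origin (TCP) lies on the centre line of the jaws, within the pads' length; the fingertips stand 8 mm ahead of it and the grasp point (between the pads) lies 11 mm behind it (tips_ahead is the z of the fingertips in the tool frame, in mm); z points along the fingers, y is the line along which they close (so a half turn about z gives the same grasp; the last joint's range is limited). The gripper opens to 85 mm and grips with 20 to 120 N. Pads are 22 mm wide; open, the fingers measure 114 mm over their backs; the gripper's body (76 mm by 85 mm) begins 54 mm behind the grasp point. The pads swing forward as they close: fully open they stand 13 mm farther back than shut.
Start: joints at [-1.176, 0.469, -0.049, 1.532, 0.024, 1.141, -0.082], TCP at [277.541, 615.32, 239.335] pointing down, gripper open.
Joint ranges: [-2.59, 2.59], [-0.33, 1.99], [-1.39, 1.29], [0.1, 2.45], [-1.04, 4.18], [0.21, 1.99], [-2.66, 2.66]. Speed limits (rad/s): [2.57, 2.57, 3.14, 3.14, 3.14, 3.14, 3.14].

## Interface

Orientations are given as a unit quaternion [w, x, y, z].
In Python, from rig import read_state, read_camera, hand_in, tips_ahead gives the robot as it stands.
- The arm moves only by the shell command python3 -m crank 'ROWS' [OPENING] [FORCE]. ROWS is JSON, a list that holds one entry, the list of rows, each a list of 4 numbers: the shift along the world's x, y, z scaled (see below), then the turn about the world's z scaled (see below). A call has 1 to 10 rows; each row is the pose to reach, as a shift and turn from the pose commanded when the call began, turning the shorter way round; what a row does not reach only later rows make up. The controller multiplies each number of a shift by 0.6 m and each number of a turn by 180 degrees. A row lasts 1/12 s, in which the tool goes at most 41.7 mm and 7.16 degrees, less where a joint would pass 70% of its speed; a pose out of reach is approached as far as the arm can. A call with a number of a shift or a turn outside -1 to 1 is refused whole. A call with a gripper value outside its range is refused whole. OPENING is the closure, from -1 (fully open) to 1 (shut), set as the call begins (- or left out, the last holds). The fingers move at their own pace and stop on an object; FORCE is the grip in N (left out, the last holds). Time passes only in rows, so rows that repeat a pose let the fingers close. It gives the time, the measured TCP pose, the force, the opening and the grip force at its end, in the units of the state.
- read_state(): the state, without advancing time (a new reading comes with each control period).
- read_camera(name): name is "scene" or "top" or "wrist"; returns a dict with "image" (400x640x3 uint8, red, green, blue), "fx", "fy", "cx", "cy" (pixels), "xyz" and "attitude" of the camera in the world. Camera axes: x right, y down, z forward; pixel columns grow to the right and rows downward; lengths in mm; the calibration is good to about 2 mm. The wrist camera is an equidistant fisheye: a pixel r from the principal point sees the ray r / f radians off the axis. A picture is of the moment at which its call begins. There is no depth.
- hand_in(): hands the job in; it is judged then, once.
The state is a dict: "time_s": time; "joints": joint angles; "dq": joint speeds; "joint_torque": joint torques, N m; "eef_pos": TCP position; "tool_rot": TCP orientation; "force": force on the tool from outside, world axes, zero at the start; "moment": the same for the moment, N m; "grip_width": finger opening in mm; "grasp_force": force on a finger pad.
Only numpy, scipy, OpenCV 4.12 (cv2) and the standard library are available. Lean on these libraries where they do the work, as an engineer would, in place of code of your own. Each camera call takes 0.05 s, during which the arm holds its last target. There are 200 camera calls.

## Task

Stand the largest bottle upright in the open nest of the bench clamp and let go of it, then press the clamp's treadle down with the gripper until it comes up firmly against its stop, hold it there for about a second without forcing it, and let it spring back up. The bottle must be left standing, held between the jaw pad and the V block; leave the two smaller bottles where they are.

Things in the scene. Friction and masses are not known exactly. Their poses are not given: they have to be found in the camera images.
- bottle_large: Largest of three loose bottles: amber, screw cap, 57 mm diameter, 122 mm tall, about 0.2 kg; origin at the centre of its underside, z up. Grip it round the body at about 95 mm over its foot (to touch it is a plain 57 mm cylinder up to the cap), which is above the V block and pad when it stands in the nest. The three bottles' places are swapped from start to start.
- bottle_mid: A bystander: same shape, smaller, 41 mm diameter, 90 mm tall, loose; origin at the centre of its underside.
- bottle_water: A bystander: white bottle, 48 mm diameter, 109 mm tall, loose; origin at the centre of its underside.
- clamp: Base of the bench clamp, fixed to the table: grey plate 200 (x) x 240 (y) x 12 mm, origin at the centre of its underside, -x edge roughly toward the robot. On its -y half is the nest, on its +y half the treadle. Under the treadle a set screw with a stiff rubber buffer stops it; its height is set differently every time, so the stop angle lies anywhere from 0.25 to 0.44 rad and must be felt.
- nest (a point): Middle of the open nest, on top of the base plate (12 mm over the table), where the large bottle's underside goes; axes as the clamp. On its -x side a V block (56 mm tall over the table, 90 degree V), on its +x side the jaw pad (34 to 60 mm over the table; the jaw post behind it, 94 mm). The bottle has 4.5 mm of play either way along x; the V centres it along y.
- treadle (a joint): Angle of the steel treadle plate (155 long x 70 wide x 8 mm) in rad: 0 = up, toe raised 0.36 rad; grows as the toe is pressed. Hinge: shaft along the clamp's y axis at clamp x = +70 mm, 35 mm over the table. Pressing at the toe takes about 2 N at first, rising to about 8 N as the jaw moves; at the stop it rises steeply. About 15 to 20 N is firm; never over 40 N.
- treadle_toe (a point): Where to press: on the upper face of the treadle, 130 mm from the hinge shaft and 25 mm from the toe edge, mid-width; about 80 mm over the table at rest. Moves with the treadle.
- jaw (a joint): Travel of the clamp's jaw toward the V block in m: 0 = open. The treadle's crank pushes it 10 to 20 mm at the stop; it is stiff and stays where it has been pushed when the treadle springs back.
- pad: The sprung rubber-faced pad on the jaw that presses on the bottle, 44 mm wide; moves with the jaw and gives way by up to 12 mm.
Not all that is in view belongs to the job. What is shaped like the bottle_large but green or red is not meant.

How it is judged:
By the outcome, as a careful person would: the job done as asked, in the order asked, and still so for the second after the job is handed in, with the robot touching nothing.
It also fails if it takes over 64 s, if anything falls off the work surface, if the arm or the gripper's body presses on something with over 40 N, if the wrist force passes 120 N, or if a joint passes its speed limit or range.

## Working session

There is one attempt and no reset: what is moved stays moved. The work goes in short steps, Python scripts to look and compute and a shell command to move; the robot and the scene stay as the last step left them, time stands still between calls to the robot, and variables do not carry over. Pictures are saved under pics/ and viewed, at most 10 in all, crops included, and the job is handed in when it is done.

```bash
mkdir -p pics; ls; cat > h.py <<'E'
from rig import *
import cv2, numpy as np
from scipy.spatial.transform import Rotation as R
def cam(n):
    c=read_camera(n); return c
def rot(c):
    q=np.array(c["attitude"],float)
    return q if q.shape==(3,3) else R.from_quat(q,scalar_first=True).as_matrix()
def ray(c,u,v,fish=False):
    d=np.array([(u-c["cx"])/c["fx"],(v-c["cy"])/c["fy"],1.])
    if fish:
        r=np.hypot(d[0],d[1]); d=np.array([*(d[:2]/max(r,1e-9)*np.sin(r)),np.cos(r)])
    return rot(c)@d
def onz(c,u,v,z,fish=False):
    d=ray(c,u,v,fish); p=np.array(c["xyz"]); return (p+d*(z-p[2])/d[2]).round(1)
def proj(c,P):
    d=rot(c).T@(np.array(P,float)-c["xyz"]); return (d[0]/d[2]*c["fx"]+c["cx"], d[1]/d[2]*c["fy"]+c["cy"])
E
python3 - <<'E'
from h import *
import pickle
for n in("scene","top"):
    c=cam(n); pickle.dump(c,open(n+".pkl","wb")); cv2.imwrite(f"pics/{n}0.png",c["image"][:,:,::-1]); print({k:v for k,v in c.items() if k!="image"})
s=read_state(); print(s["time_s"],s["tool_rot"],s["force"],tips_ahead)
E
```

```text
pics
{'fx': 494.87142737777725, 'fy': 494.87142737777725, 'cx': 325.85445210232206, 'cy': 196.98452961091763, 'xyz': array([-609.99496494,  745.96623559,  792.56517073]), 'attitude': array([ 0.2463389 , -0.43766677,  0.74097595, -0.44577976])}
{'fx': 414.3499226600847, 'fy': 414.3499226600847, 'cx': 318.5945916552882, 'cy': 205.4836079701428, 'xyz': array([ 446.98929812,   82.98243273, 1123.32317166]), 'attitude': array([-0.02824855,  0.71339982, -0.70011886,  0.00981293])}
0.1 [-1.60370835e-04  2.10322010e-01  9.77631783e-01 -8.50044247e-04] [-0.10664038 -0.72760377 -0.2924842 ] 8.0
```

View pics/scene0.png

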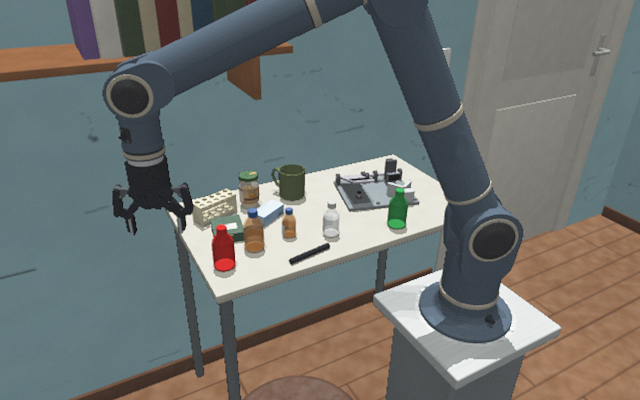

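View pics/top0.png

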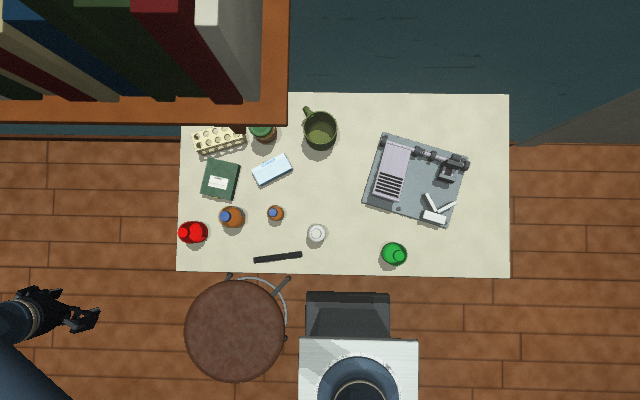

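The scene shows these bottle-like candidates (scene / top pixels):
- Red bottle: (223,250) / (193,232)
- Large amber with blue cap: (254,232) / (232,217)
- Small amber: (289,223) / (275,213)
- White: (331,220) / (316,233)
- Green: (397,210) / (394,255)
- Jar: (249,187) / (263,131)

By the description, the large amber one is the target. I'll check it and the clamp in a close crop.

```bash
python3 - <<'E'
from h import *
import pickle
t=pickle.load(open("top.pkl","rb")); s=pickle.load(open("scene.pkl","rb"))
a=cv2.resize(t["image"][120:240,350:480],None,fx=4.5,fy=4.5,interpolation=cv2.INTER_CUBIC)
b=cv2.resize(t["image"][190:250,205:265],(215,215),interpolation=cv2.INTER_CUBIC)
d=cv2.resize(s["image"][200:265,230:290],(215,233),interpolation=cv2.INTER_CUBIC)
o=np.zeros((540,800,3),np.uint8); o[:,:585]=a; o[:215,585:]=b; o[220:453,585:]=d
cv2.imwrite("pics/crop.png",o[:,:,::-1])
print(onz(t,227,215.5,122),onz(s,253,212,122),onz(s,254.5,249,0))
E
```

```text
[472.3 331.9 122. ] [458.8 338.9 122. ] [463.8 338.3   0. ]
```

View pics/crop.png

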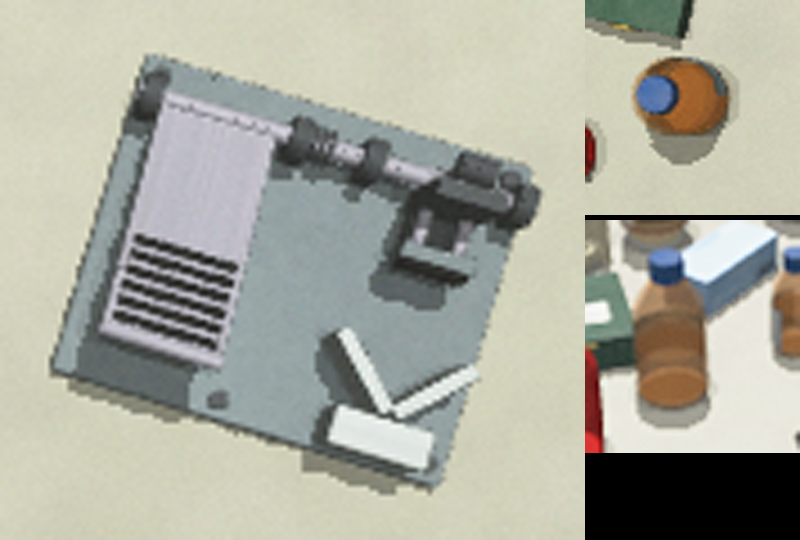

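The crop confirms the choice: amber body, blue cap (about 657,95 in the inset), with the red bottle beside it. It also shows the clamp: treadle at left, V block at lower right with its apex near (392,414), and the jaw pad face near (435,270).

```bash
cat >> h.py <<'E'
def info():
    s=read_state(); m=R.from_quat(s["tool_rot"],scalar_first=True).as_matrix()
    print(round(s["time_s"],2),np.round(s["eef_pos"],1),"yang",round(np.degrees(np.arctan2(m[1,1],m[0,1])),2),"F",np.round(s["force"],2),"w",round(s["grip_width"],1),round(s["grasp_force"],1)); return s
E
python3 - <<'E'
from h import *
import pickle
from scipy.optimize import least_squares
t=pickle.load(open("top.pkl","rb")); s=pickle.load(open("scene.pkl","rb"))
P=lambda u,v:(350+u/4.5,120+v/4.5)
cor=[(150,55,100,120),(530,165,100,-120),(440,488,-100,-120),(55,368,-100,120)]
def f(p):
    r=[]
    for u,v,x,y in cor:
        c,S=np.cos(p[2]),np.sin(p[2]); r+=list(np.array(proj(t,[p[0]+c*x-S*y,p[1]+S*x+c*y,12]))-P(u,v))
    return r
o=least_squares(f,[600,-150,-.28]); p=o.x; print("clamp",p[:2],np.degrees(p[2]),o.fun.round(2))
c,S=np.cos(p[2]),np.sin(p[2])
def loc(u,v,z):
    q=onz(t,*P(u,v),z)[:2]-p[:2]; return (round(c*q[0]+S*q[1],1),round(-S*q[0]+c*q[1],1))
W=lambda x,y:(p[0]+c*x-S*y,p[1]+S*x+c*y)
print("V apex",loc(392,412,56),"tips",loc(342,330,56),loc(476,368,56),"pad",loc(400,262,60),loc(470,282,60))
th=.36;print("toe edges z=90",loc(102,332,88),loc(220,365,88),"toe",W(70-130*np.cos(.36)-8*.35*0,0))
print("treadle hinge side",loc(165,98,40),loc(272,140,40))
print("cap top",onz(t,225.1,216.5,122),"scene",onz(s,252.6,209.8,122),"base",onz(s,254,246.9,0),"red",onz(s,223,264,0),onz(t,184,232.5,122))
info()
E
```

```text
clamp [ 580.82487068 -144.83564051] -15.839812715342747 [-0.68 -0.67  1.1   0.22  0.37 -0.05 -0.8   0.47]
V apex (np.float64(-70.4), np.float64(-69.3)) tips (np.float64(-33.6), np.float64(-29.3)) (np.float64(-32.5), np.float64(-107.8)) pad (np.float64(12.6), np.float64(-49.1)) (np.float64(12.9), np.float64(-90.1))
toe edges z=90 (np.float64(-77.7), np.float64(103.5)) (np.float64(-76.4), np.float64(35.9)) toe (np.float64(531.1201381163501), np.float64(-130.73330803954653))
treadle hinge side (np.float64(69.6), np.float64(103.8)) (np.float64(63.7), np.float64(37.2))
cap top [469.8 336.5 122. ] scene [470.  335.4 122. ] base [473.9 335.6   0. ] red [438.1 438.4   0. ] [429.  435.8 122. ]
0.1 [277.4 614.8 238.4] yang 65.72 F [-0.11 -0.73 -0.29] w 85.0 0.0
```

```bash
python3 -m crank '[[[0.035,-0.05,0,0.005],[0.07,-0.1,0,0.01],[0.105,-0.155,0,0.015],[0.145,-0.21,0,0.02],[0.18,-0.265,0,0.03],[0.22,-0.32,0,0.035],[0.26,-0.375,0,0.04],[0.295,-0.43,0,0.047],[0.321,-0.465,0,0.047],[0.321,-0.465,0,0.047]]]' -1 && python3 - <<'E'
from h import *
info(); w=cam("wrist"); cv2.imwrite("pics/w1.png",w["image"][:,:,::-1])
import pickle; pickle.dump(w,open("w1.pkl","wb")); print(w["xyz"],w["fx"],w["cx"],w["cy"])
E
```

```text
time_s: 0.93
eef_pos: [474.7, 328.9, 239.1]
tool_rot: [0.001, 0.143, 0.99, -0.002]
force: [-0.2, -0.5, -0.0]
grip_width: 85.4
grasp_force: 0.0
0.93 [474.7 328.9 239.1] yang 73.52 F [-0.24 -0.47 -0.02] w 85.4 0.0
[393.5739086  352.47475474 374.62208099] 309.70691628693146 316.9398653303589 203.47135347300429
```

View pics/w1.png

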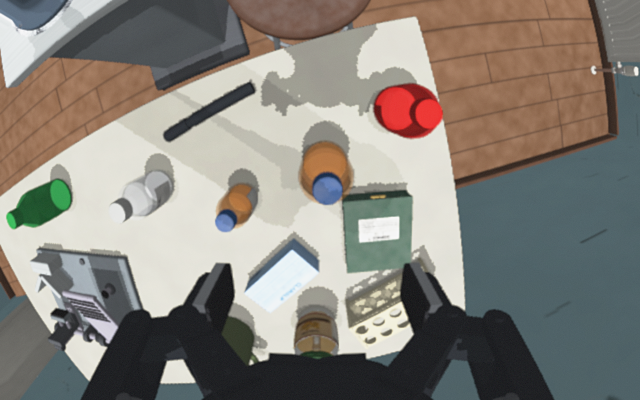

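The wrist view shows the amber bottle with its cap centre at about (327,190). The red bottle is at (408,110), well clear of the fingers.

```bash
python3 - <<'E'
from h import *
import pickle
w=pickle.load(open("w1.pkl","rb"))
print(onz(w,327,190,121,True)); info()
E
```

```text
[469.4 338.2 121. ]
0.98 [472.4 332.5 239. ] yang 73.75 F [ 0.2  -0.82  0.37] w 85.6 0.0
```

```bash
python3 -m crank '[[[0,0,-0.06,0],[0,0,-0.12,0],[0,0,-0.18,0],[0,0,-0.23,0],[0,0,-0.258,0],[0,0,-0.258,0],[0,0,-0.258,0]]]' -1; python3 -m crank '[[[0,0,0,0],[0,0,0,0],[0,0,0,0],[0,0,0,0],[0,0,0,0],[0,0,0,0],[0,0,0,0],[0,0,0,0]]]' 1 35; python3 -c "
from h import *
info()"
```

```text
time_s: 1.57
eef_pos: [468.9, 337.3, 83.8]
tool_rot: [-0.001, 0.137, 0.991, -0.0]
force: [0.3, 0.4, 1.0]
grip_width: 85.3
grasp_force: 0.0
time_s: 2.23
eef_pos: [471.1, 337.5, 86.5]
tool_rot: [0.001, 0.138, 0.99, 0.002]
force: [-0.4, 0.3, 6.0]
grip_width: 56.5
grasp_force: 37.0
2.23 [471.1 337.5  86.5] yang 74.18 F [-0.37  0.34  6.02] w 56.5 37.0
```

```bash
python3 -m crank '[[[0,0,0.02,0],[0,0,0.06,0],[0,0,0.11,0],[0,0,0.16,0],[0,0,0.21,0],[0,0,0.25,0],[0,0,0.258,0],[0,0,0.258,0]]]'; python3 -m crank '[[[0,-0.04,0,0],[0,-0.1,0,0],[0,-0.165,0,0],[0.01,-0.23,0,0],[0.02,-0.295,0,0],[0.03,-0.36,0,0],[0.03,-0.425,0,0],[0.04,-0.49,0,0],[0.04,-0.55,0,0],[0.05,-0.6,0,0]]]';python3 -m crank '[[[0,-0.05,0,0],[0,-0.09,0,0],[0,-0.112,0,0],[0,-0.112,0,0],[0,-0.112,0,0],[0,-0.112,0,0]]]'; python3 - <<'E'
from h import *
info(); w=cam("wrist"); cv2.imwrite("pics/w2.png",w["image"][:,:,::-1])
import pickle; pickle.dump(w,open("w2.pkl","wb")); print(w["xyz"])
E
```

```text
time_s: 2.9
eef_pos: [470.7, 336.6, 241.6]
tool_rot: [0.001, 0.138, 0.99, 0.001]
force: [0.5, 0.4, -2.4]
grip_width: 56.6
grasp_force: 37.8
time_s: 3.73
eef_pos: [497.5, -27.0, 237.4]
tool_rot: [-0.002, 0.139, 0.99, -0.001]
force: [-0.2, 1.4, -1.2]
grip_width: 56.3
grasp_force: 38.0
time_s: 4.23
eef_pos: [499.4, -89.5, 238.2]
tool_rot: [-0.001, 0.137, 0.991, 0.0]
force: [-0.4, 1.0, -2.1]
grip_width: 56.2
grasp_force: 38.0
4.23 [499.4 -89.5 238.2] yang 74.26 F [-0.42  0.97 -2.13] w 56.2 38.0
[418.61555059 -67.68883994 374.1244565 ]
```

View pics/w2.png

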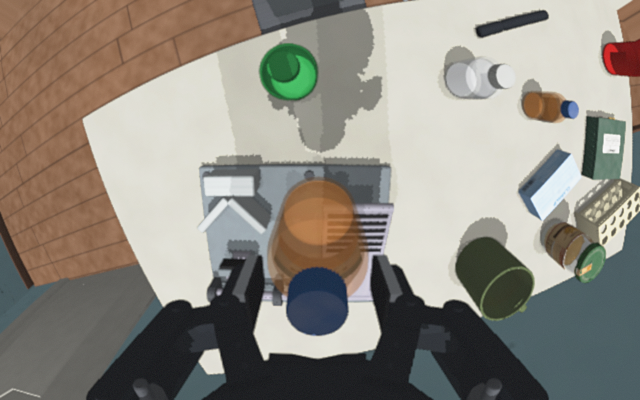

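The bottle hangs straight in the grip. The V block (230,205) and the clamp's near edge are visible, so I'll zoom in to measure.

```bash
python3 - <<'E'
from h import *
import pickle
w=pickle.load(open("w2.pkl","rb"))
cv2.imwrite("pics/w2c.png",cv2.resize(w["image"][150:310,190:400,::-1],None,fx=3.7,fy=3.7,interpolation=cv2.INTER_CUBIC))
E
```

```text
(no output)
```

View pics/w2c.png

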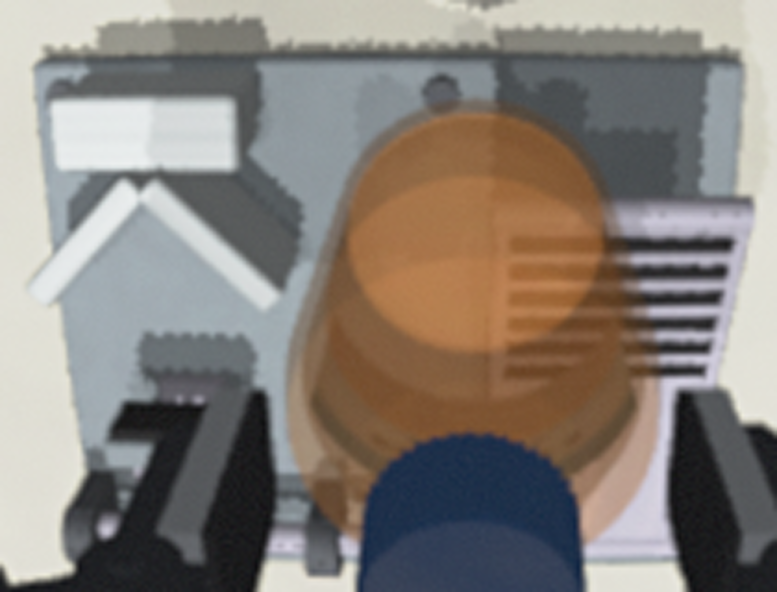

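The corners, V apex (142,204), arm tips and pad front edge (about y=403) are all readable. Computing positions now.

```bash
python3 - <<'E'
from h import *
import pickle
w=pickle.load(open("w2.pkl","rb"))
g=lambda u,v,z:onz(w,190+u/3.7,150+v/3.7,z,True)[:2]
A=g(36,62,12);B=g(742,55,12);e=(B-A);print("len",np.hypot(*e),"yang",np.degrees(np.arctan2(e[1],e[0])))
ey=e/np.hypot(*e);ex=np.array([ey[1],-ey[0]]);O=(A+B)/2+100*ex;print("clamp",O)
L=lambda u,v,z:(lambda q:(round(q@ex,1),round(q@ey,1)))(g(u,v,z)-O)
for n,a in dict(apex=(142,204,56),tl=(45,305,56),tr=(262,308,56),pad0=(125,403,60),pad1=(200,403,60),toe1=(752,200,88)).items(): print(n,L(*a),g(*a))
for x,y in((-22,-69),(-20,-70)):print("nest",O+ex*x+ey*y)
print("toe",O+ex*-49.7+ey*70); b=onz(w,190+478/3.7,150+232/3.7,151,True);print("bottle foot",b)
info()
E
```

```text
len 235.94952850133012 yang 74.43819356173972
clamp [ 579.98416157 -142.47777135]
apex (np.float64(-64.4), np.float64(-70.6)) [ 499.  -193.2]
tl (np.float64(-30.3), np.float64(-107.4)) [ 522.  -237.8]
tr (np.float64(-30.3), np.float64(-35.7)) [ 541.2 -168.7]
pad0 (np.float64(2.3), np.float64(-83.2)) [ 559.9 -223.2]
pad1 (np.float64(1.5), np.float64(-57.7)) [ 565.9 -198.5]
toe1 (np.float64(-76.1), np.float64(104.7)) [534.8 -21.2]
nest [ 540.27948379 -203.04623313]
nest [ 541.93788931 -204.54613017]
toe [550.88552321 -61.71045589]
bottle foot [500.3 -88.9 151. ]
4.28 [499.7 -89.3 238.4] yang 74.31 F [-0.51  0.15 -2.27] w 56.4 38.0
```

```bash
python3 -m crank '[[[0.015,-0.05,0,0],[0.04,-0.11,0,0],[0.06,-0.16,0,0],[0.0705,-0.193,0,0],[0.0705,-0.193,-0.04,0],[0.0705,-0.193,-0.1,0],[0.0705,-0.193,-0.127,0],[0.0705,-0.193,-0.127,0],[0.0705,-0.193,-0.127,0],[0.0705,-0.193,-0.127,0]]]'; python3 - <<'E'
from h import *
info(); w=cam("wrist"); s=cam("scene"); import pickle; pickle.dump(w,open("w3.pkl","wb"))
o=np.zeros((600,800,3),np.uint8); a=cv2.resize(w["image"][100:300,200:440],(720,600),interpolation=cv2.INTER_CUBIC)
o[:,:720]=a; cv2.imwrite("pics/w3.png",o[:,:,::-1])
E
```

```text
time_s: 5.12
eef_pos: [543.7, -206.2, 164.4]
tool_rot: [0.001, 0.137, 0.991, -0.0]
force: [0.2, -0.7, -0.8]
grip_width: 56.3
grasp_force: 38.2
5.12 [ 543.7 -206.2  164.4] yang 74.26 F [ 0.23 -0.68 -0.84] w 56.3 38.2
```

View pics/w3.png

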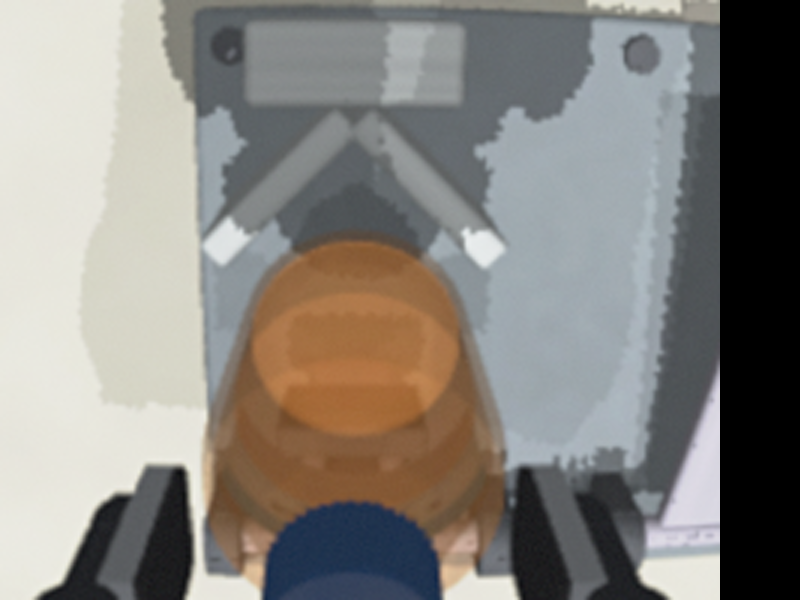

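The bottle sits above the nest: foot ellipse at (355,338), V apex at (357,138), pad seen through the bottle at (290–425, 313). I'll check the lateral errors.

```bash
python3 - <<'E'
from h import *
import pickle
w=pickle.load(open("w3.pkl","rb"))
g=lambda u,v,z:onz(w,200+u/3,100+v/3,z,True)[:2]
a=np.radians(74.3);ey=np.array([np.cos(a),np.sin(a)]);ex=np.array([ey[1],-ey[0]]);T=np.array([542.,-205.3])
for n,q in dict(apex=(357,138,56),tl=(222,266,56),tr=(487,268,56),pad0=(290,313,60),pad1=(425,313,60),foot=(355,338,77),footfront=(355,240,77),c1=(197,10,12)).items():
    d=g(*q)-T; print(n,round(d@ex,1),round(d@ey,1))
s=info();d=s["eef_pos"][:2]-T;print("tcp",d@ex,d@ey)
E
```

```text
apex -45.3 0.5
tl -10.1 -36.7
tr -9.5 36.4
pad0 2.2 -17.9
pad1 2.3 19.1
foot 3.1 -0.2
footfront -23.0 -0.1
c1 -79.6 -48.3
5.22 [ 543.8 -206.6  165. ] yang 74.23 F [-0.9   0.32 -1.99] w 56.0 38.2
tcp 2.0653977707323317 -0.8063689697893658
```

```bash
python3 - <<'E'
from h import *
import pickle
a=np.radians(74.3);ey=np.array([np.cos(a),np.sin(a)]);ex=np.array([ey[1],-ey[0]]);T=np.array([542.,-205.3])
for f,u0,v0,k,L in(("w2.pkl",190,150,3.7,[(115,403,34),(115,440,60)]),("w3.pkl",200,100,3,[(285,385,34),(425,385,34),(285,430,60),(425,430,60)])):
    w=pickle.load(open(f,"rb"))
    for u,v,z in L:
        d=onz(w,u0+u/k,v0+v/k,z,True)[:2]-T; print(f,u,v,z,round(d@ex,1),round(d@ey,1))
E
```

```text
w2.pkl 115 403 34 36.9 -25.4
w2.pkl 115 440 60 36.3 -17.8
w3.pkl 285 385 34 35.2 -21.9
w3.pkl 425 385 34 35.4 22.0
w3.pkl 285 430 60 38.0 -20.3
w3.pkl 425 430 60 38.1 20.2
```

```bash
python3 -m crank '[[[-0.002,0.0015,-0.015,0],[-0.002,0.0015,-0.04,0],[-0.002,0.0015,-0.065,0],[-0.002,0.0015,-0.085,0],[-0.002,0.0015,-0.097,0],[-0.002,0.0015,-0.103,0],[-0.002,0.0015,-0.103,0],[-0.002,0.0015,-0.103,0]]]'; python3 -m crank '[[[0,0,-0.002,0],[0,0,-0.004,0],[0,0,-0.005,0],[0,0,-0.005,0]]]' 
```

```text
time_s: 5.88
eef_pos: [541.6, -206.0, 101.7]
tool_rot: [0.0, 0.138, 0.99, -0.0]
force: [0.1, -0.0, -1.8]
grip_width: 56.2
grasp_force: 38.2
time_s: 6.22
eef_pos: [541.4, -205.8, 98.5]
tool_rot: [0.0, 0.138, 0.99, 0.0]
force: [1.6, 0.9, -1.5]
grip_width: 56.4
grasp_force: 38.2
```

```bash
python3 -m crank '[[[0,0,-0.002,0],[0,0,-0.002,0],[0,0,-0.002,0]]]'; python3 -m crank '[[[0,0,-0.002,0],[0,0,-0.002,0],[0,0,-0.002,0]]]' 
```

```text
time_s: 6.47
eef_pos: [541.7, -205.9, 98.5]
tool_rot: [0.001, 0.138, 0.99, 0.0]
force: [-1.5, 1.2, 5.7]
grip_width: 56.3
grasp_force: 38.9
time_s: 6.72
eef_pos: [541.9, -206.0, 98.4]
tool_rot: [0.001, 0.138, 0.99, 0.0]
force: [-3.9, 1.5, 14.0]
grip_width: 56.4
grasp_force: 39.6
```

The bottle seated at the predicted height. I'll relax the push and open.

```bash
python3 -m crank '[[[0,0,0.002,0],[0,0,0.003,0],[0,0,0.003,0]]]'; python3 -m crank '[[[0,0,0,0],[0,0,0,0],[0,0,0,0],[0,0,0,0],[0,0,0,0],[0,0,0,0]]]' -1; python3 -m crank '[[[0,0,0.03,0],[0,0,0.08,0],[0,0,0.14,0],[0,0,0.2,0],[0,0,0.24,0],[0,0,0.24,0],[0,0,0.24,0]]]'; python3 - <<'E'
from h import *
info(); w=cam("wrist"); import pickle; pickle.dump(w,open("w4.pkl","wb")); cv2.imwrite("pics/w4.png",cv2.resize(w["image"][100:300,200:460,::-1],(780,600),interpolation=cv2.INTER_CUBIC))
E
```

```text
time_s: 6.97
eef_pos: [541.8, -206.0, 98.5]
tool_rot: [0.001, 0.138, 0.99, -0.0]
force: [-1.1, 1.2, 5.3]
grip_width: 56.3
grasp_force: 38.6
time_s: 7.47
eef_pos: [541.2, -205.8, 97.6]
tool_rot: [-0.0, 0.138, 0.99, 0.0]
force: [0.4, -0.2, -0.0]
grip_width: 85.3
grasp_force: 0.0
time_s: 8.05
eef_pos: [541.9, -206.0, 243.3]
tool_rot: [0.002, 0.138, 0.99, -0.0]
force: [-1.2, -0.0, -0.0]
grip_width: 85.4
grasp_force: 0.0
8.05 [ 541.9 -206.   243.3] yang 74.18 F [-1.25 -0.01 -0.02] w 85.4 0.0
```

View pics/w4.png

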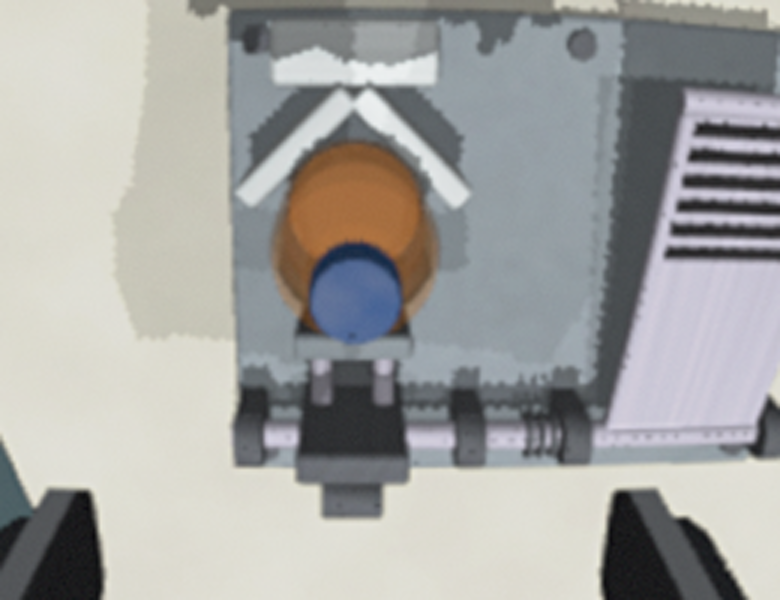

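The image shows the bottle standing upright in the nest against nothing else, with the treadle toe edge at top right (730,95). Next I go over the toe with the fingers shut.

```bash
python3 -m crank '[[[0.004,0.05,0,0],[0.008,0.11,0,0],[0.012,0.17,0,0],[0.0143,0.22,0,0],[0.0143,0.24,-0.05,0],[0.0143,0.24,-0.11,0],[0.0143,0.24,-0.17,0],[0.0143,0.24,-0.21,0],[0.0143,0.24,-0.23,0],[0.0143,0.24,-0.23,0]]]' 1 40; python3 -m crank '[[[0,0,0,0],[0,0,0,0],[0,0,0,0]]]'; python3 - <<'E'
from h import *
info(); w=cam("wrist"); import pickle; cv2.imwrite("pics/w5.png",cv2.resize(w["image"][100:300,200:460,::-1],(780,600),interpolation=cv2.INTER_CUBIC))
E
```

```text
time_s: 8.93
eef_pos: [546.9, -61.6, 99.8]
tool_rot: [-0.004, 0.138, 0.99, -0.001]
force: [0.7, 0.6, 0.8]
grip_width: -0.1
grasp_force: 0.0
time_s: 9.18
eef_pos: [551.0, -62.0, 105.3]
tool_rot: [0.002, 0.138, 0.99, 0.0]
force: [-0.1, -0.1, 0.6]
grip_width: 0.4
grasp_force: 0.0
9.18 [551.  -62.  105.3] yang 74.16 F [-0.12 -0.05  0.62] w 0.4 0.0
```

View pics/w5.png

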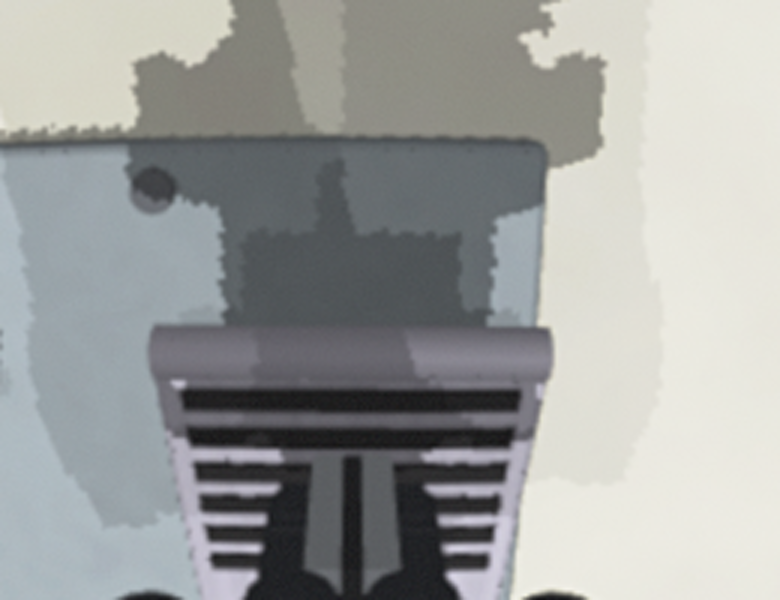

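The shut fingers are over the middle of the treadle near the toe (355,460). Pressing down gently in steps.

```bash
python3 -m crank '[[[0,0,-0.007,0],[0,0,-0.014,0],[0,0,-0.021,0],[0,0,-0.027,0],[0,0,-0.033,0],[-0.002,0.001,-0.039,0],[-0.004,0.001,-0.045,0],[-0.006,0.002,-0.05,0],[-0.006,0.002,-0.05,0]]]';  python3 -m crank '[[[-0.001,0,-0.003,0],[-0.002,0.001,-0.006,0],[-0.003,0.001,-0.009,0],[-0.004,0.001,-0.012,0],[-0.004,0.001,-0.012,0]]]'
```

```text
time_s: 9.98
eef_pos: [546.9, -60.8, 73.8]
tool_rot: [0.001, 0.138, 0.99, -0.0]
force: [-0.1, -0.5, 4.4]
grip_width: -0.1
grasp_force: 2.3
time_s: 10.4
eef_pos: [545.6, -60.4, 67.3]
tool_rot: [0.002, 0.138, 0.99, 0.0]
force: [1.3, -1.2, 5.8]
grip_width: 0.1
grasp_force: 2.9
```

```bash
python3 -m crank '[[[-0.001,0,-0.003,0],[-0.002,0.001,-0.006,0],[-0.002,0.001,-0.009,0],[-0.002,0.001,-0.009,0]]]'
```

```text
time_s: 10.73
eef_pos: [544.8, -60.2, 62.1]
tool_rot: [0.002, 0.138, 0.99, -0.0]
force: [1.8, -1.4, 6.1]
grip_width: 0.4
grasp_force: 3.0
```

```bash
python3 -m crank '[[[0,0,-0.003,0],[-0.001,0,-0.005,0],[-0.001,0,-0.005,0]]]'; python3 -m crank '[[[0,0,-0.003,0],[-0.001,0,-0.005,0],[-0.001,0,-0.005,0]]]'
```

```text
time_s: 10.98
eef_pos: [544.4, -60.1, 59.2]
tool_rot: [0.003, 0.138, 0.99, -0.0]
force: [3.4, -0.6, 6.0]
grip_width: -0.4
grasp_force: 3.2
time_s: 11.23
eef_pos: [544.1, -60.0, 56.3]
tool_rot: [0.003, 0.138, 0.99, 0.0]
force: [2.3, -1.2, 5.7]
grip_width: -0.3
grasp_force: 3.4
```

```bash
python3 -m crank '[[[0,0,-0.003,0],[-0.001,0,-0.005,0],[-0.001,0,-0.005,0]]]'
```

```text
time_s: 11.48
eef_pos: [543.8, -60.0, 53.5]
tool_rot: [0.003, 0.138, 0.99, 0.0]
force: [3.0, -0.8, 6.4]
grip_width: -0.0
grasp_force: 3.5
```

```bash
python3 -m crank '[[[0,0,-0.003,0],[0,0,-0.005,0],[0,0,-0.005,0]]]'
```

```text
time_s: 11.73
eef_pos: [543.7, -59.9, 50.6]
tool_rot: [0.003, 0.138, 0.99, 0.0]
force: [2.2, -0.2, 9.8]
grip_width: 0.0
grasp_force: 4.6
```

```bash
python3 -m crank '[[[0,0,-0.002,0],[0,0,-0.004,0],[0,0,-0.004,0]]]'
```

```text
time_s: 11.98
eef_pos: [543.6, -59.9, 49.2]
tool_rot: [0.003, 0.138, 0.99, 0.0]
force: [-0.4, -0.5, 17.8]
grip_width: 0.1
grasp_force: 8.8
```

```bash
python3 -m crank '[[[0,0,-0.002,0],[0,0,-0.004,0],[0,0,-0.004,0]]]'
```

```text
time_s: 12.23
eef_pos: [543.6, -59.9, 47.9]
tool_rot: [0.003, 0.138, 0.99, 0.001]
force: [-3.5, 0.2, 26.5]
grip_width: 0.2
grasp_force: 13.3
```

The force climbs steeply, so that is the stop. I'll ease to about 20 N and hold a little over a second.

```bash
python3 -m crank '[[[0,0,0.003,0],[0,0,0.003,0],[0,0,0.003,0],[0,0,0.003,0],[0,0,0.003,0],[0,0,0.003,0]]]';python3 -m crank '[[[0,0,0,0],[0,0,0,0],[0,0,0,0],[0,0,0,0],[0,0,0,0],[0,0,0,0],[0,0,0,0],[0,0,0,0]]]'
```

```text
time_s: 12.73
eef_pos: [543.6, -59.9, 48.8]
tool_rot: [0.003, 0.138, 0.99, 0.0]
force: [-1.4, -1.1, 18.0]
grip_width: -0.1
grasp_force: 9.0
time_s: 13.4
eef_pos: [543.6, -59.8, 48.8]
tool_rot: [0.003, 0.138, 0.99, 0.0]
force: [-0.3, -0.6, 18.1]
grip_width: 0.1
grasp_force: 9.0
```

Held firmly for about 1.4 s. Now I raise gently, following the treadle up, then retreat.

```bash
python3 -m crank '[[[0,0,0.012,0],[0,0,0.024,0],[0,0,0.036,0],[0.003,-0.001,0.048,0],[0.006,-0.001,0.06,0],[0.009,-0.002,0.075,0],[0.009,-0.002,0.1,0],[0.009,-0.002,0.14,0],[0.009,-0.002,0.2,0],[0.009,-0.002,0.26,0]]]'; python3 -m crank '[[[-0.05,0,0.02,0],[-0.1,0,0.04,0],[-0.12,0,0.05,0],[-0.12,0,0.05,0],[-0.12,0,0.05,0]]]'; python3 - <<'E'
from h import *
import pickle
info(); w=cam("wrist"); s=cam("top"); z=cam("scene")
o=np.zeros((600,800,3),np.uint8)
o[:310,:480]=cv2.resize(w["image"][150:330,180:460],(480,310),interpolation=cv2.INTER_CUBIC)
o[310:,:314]=cv2.resize(s["image"][120:240,350:480],(314,290),interpolation=cv2.INTER_CUBIC)
o[310:,320:]=cv2.resize(z["image"][150:220,320:436],(480,290),interpolation=cv2.INTER_CUBIC)
o[:310,480:]=cv2.resize(s["image"][190:270,170:330],(320,310))
cv2.imwrite("pics/end.png",o[:,:,::-1])
E
```

```text
time_s: 14.23
eef_pos: [543.6, -60.2, 201.9]
tool_rot: [-0.004, 0.138, 0.99, -0.0]
force: [0.9, 0.2, -0.4]
grip_width: -0.1
grasp_force: 0.0
time_s: 14.65
eef_pos: [473.2, -60.3, 232.1]
tool_rot: [-0.001, 0.138, 0.991, 0.0]
force: [0.7, -0.2, 0.2]
grip_width: 0.3
grasp_force: 0.0
14.65 [473.2 -60.3 232.1] yang 74.19 F [ 0.74 -0.2   0.17] w 0.3 0.0
```

View pics/end.png

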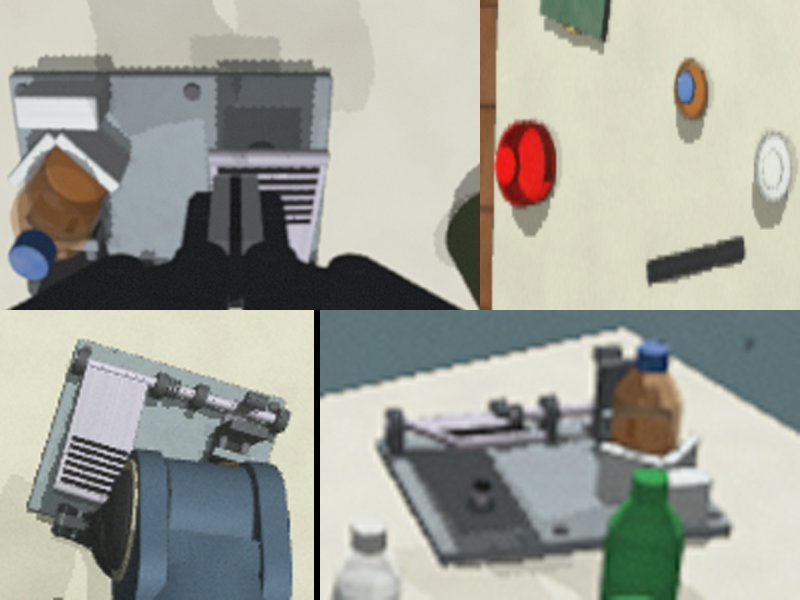

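The final views show the bottle upright and seated in the V with the pad behind it. The treadle is back up and the small bottles are where they started.

```bash
python3 -c "
from rig import *
print(hand_in())"
```

```text
the job is handed in; nothing more can be done
None
```

I handed the job in at about 15 s: the large bottle stands in the V block with the jaw pad behind it, and the treadle was held on its stop at about 18 N for just over a second (26.5 N peak) and sprang back up. The two smaller bottles were not touched, and no verdict came back.

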